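# Hold a loupe over a brazed seam, then over a rivet

## Task

Help me inspect two repairs through the loupe: pick the loupe up and pass it, level and about 1 cm above the metal, slowly (about 2 to 3 cm a second) along the whole brazed seam of the joint plate, centred on the seam and starting at the end with the round tab. Then carry it clear over the stack of plates and the fence of the other fixture and stop with it level, centred and hovering about 1 cm above the domed rivet head, and finish there still holding it, without putting it down or letting go. Neither the loupe nor the gripper may touch the joint plate, the rivet fixture or the stack, and the other things on the table stay where they are.

Things in the scene. Friction and masses are not known exactly. Their poses are not given: they have to be found in the camera images.
- loupe: black round loupe (a short ring-shaped magnifier), 45 mm across, 18 mm high, 35 to 70 g, lying flat on the table right of the middle, near the front edge; origin at the centre of its underside, z axis up. It can be gripped across its diameter in any direction, the fingertips reaching almost to its underside. Beside it, to its left and right, the table is free; the fixture behind it may begin 8 mm from it.
- joint_plate: fixed piece: two bare aluminium strips joined by a straight 3 mm brass seam, on a dark backing 106 x 66 mm; top 12 mm above the table (4 screw heads 2 mm higher). A round dark tab with a hole marks the end towards the robot (within 20 degrees). Origin: centre of its underside, z = 0; x along the seam away from the tab, y across. It lies right or left of the stack, the rivet fixture on the other side.
- seam_start (a point): tab end of the brass seam, on the plate's top face, 12 mm above the table, 48 mm from the middle of the plate
- seam_end (a point): plain (far) end of the brass seam, on the plate's top face, 12 mm above the table, 96 mm from seam_start
- rivet_fixture: fixed: dark base 125 x 110 x 6 mm (x -70 to 55), a square aluminium pad 60 mm wide, top at 14 mm, a domed brass rivet head 16 mm across in its centre; towards the robot (within 12 degrees) a steel fence 100 mm long, 47 mm high, inner face 59 mm from the rivet, with 2 feet 18 mm high at its ends, 48 mm from the rivet along x. Origin under the rivet at z = 0, fence at -x.
- rivet_top (a point): top of the domed rivet head, 17 mm above the table: the point to hover over
- plates_right: fixed stack of black lacquer plates in the middle, a cylinder 270 mm across, 175 mm high; origin at the centre of its underside. The two repair pieces lie right and left of it, 60 mm or more clear. Behind the right-hand place the elbow of the fixed desk lamp juts out, 0.18 m behind and 0.20 m right of the stack's centre, 0.20 to 0.34 m above the table: lift off there towards the robot.
- round_jar: bystander: low screw-lid jar, 48 mm across, 44 mm high, in front of the stack; origin at the centre of its underside; leave it alone
- eraser: bystander: eraser 18 x 44 x 11 mm, in front of the stack on the left; leave it alone
- sanding_block: bystander: wooden sanding block 46 x 76 x 26 mm at the right front corner of the table; leave it alone
- wood_offcut: bystander: wood offcut 21 x 78 x 15 mm, at the left behind the work; leave it alone

How it is judged:
By the outcome, as a careful person would: the job done as asked, in the order asked, and still so for the second after the job is handed in, while the arm keeps its last pose, push and grip.
It also fails if it takes over 64 s, if anything falls off the work surface, if the arm or the gripper's body presses on something with over 40 N, if the wrist force passes 120 N, or if a joint passes its speed limit or range.

## Robot

A 6-joint arm with a two-finger parallel gripper is mounted at the origin on a cart in front of the work surface, level with it; the furniture and walls round the work are solid. World frame = base frame: x ahead of the robot, y to its left, z up, the work surface at z = 0. Lengths are in m, angles in rad, forces in N, time in s.
With the tool pointing down it reaches from about 0.35 to 0.775 m from the base axis. Payload 5.5 kg.
Tool frame: the origin (TCP) lies at the very end of the fingers, on their centre line; the grasp point (between the pads) lies 19 mm behind it; z points along the fingers, y is the line along which they close (so a half turn about z gives the same grasp; the last joint's range is limited). The gripper opens to 85 mm and grips with 20 to 120 N. Pads are 22 mm wide; open, the fingers measure 114 mm over their backs; the gripper's body (76 mm by 85 mm) begins 54 mm behind the grasp point. The pads swing forward as they close: fully open they stand 13 mm farther back than shut.
Start: joints at [-0.14, 0.313, 0.046, 1.304, 0, 1.431], TCP at [0.575, -0, 0.231] pointing down, gripper open.
Joint ranges: [-2.76, 2.76], [-0.86, 1.69], [-1.03, 1.26], [-2.2, 2.34], [-1.47, 1.5], [-3.14, 3.14]. Speed limits (rad/s): [2.57, 2.57, 3.14, 3.14, 3.14, 3.14].

## Interface

Orientations are given as a unit quaternion [w, x, y, z].
In Python, from workcell import env, cams, ticket, spotter gives the robot as it stands.
- The arm moves only by the tool jog_arm, never from a script. Its argument "increments" is a list that holds one entry, the list of rows, each a list of 7 numbers: the shift along the tool's x, y, z in units of 0.25 m (1.0 is 0.25 m), then the turn, a rotation vector about the tool's x, y, z in units of 180 degrees (1.0 is 180 degrees), then the closure in counts, from 0 (fully open) to 255 (shut). A call has 1 to 20 rows; each row shifts and turns the commanded pose from where the row before left it, along the tool's axes as they then stand; what a row does not reach is not made up. A row lasts 1/10 s, in which the tool goes at most 50 mm and 8.59 degrees, less where a joint would pass 70% of its speed; a pose out of reach is approached as far as the arm can. A call with a number of a shift or a turn outside -1 to 1 is refused whole. A call with a gripper value outside its range is refused whole. The fingers move at their own pace and stop on an object; "force" is the grip in N (left out, the last holds). Time passes only in rows, so rows that do not move let the fingers close. It gives the time, the measured TCP pose, the force, the opening and the grip force at its end, in the units of the state.
- env.get_state(): the state, without advancing time (a new reading comes with each control period).
- cams.read_camera(name): name is "scene" or "side" or "wrist"; returns a dict with "pixels" (400x640x3 uint8, red, green, blue), "fx", "fy", "cx", "cy" (pixels), "k1" (the pictures are not rectified: a ray, as slopes to the right and down, at radius r is drawn at 1 + k1 r^2 times it, then the intrinsics apply), "xyz" and "attitude" of the camera in the world; the wrist camera has in their place "mount" (4x4, takes a point from camera to tool coordinates, whose origin is the TCP and whose axes are the flange's). Camera axes: x right, y down, z forward; pixel columns grow to the right and rows downward; lengths in m; the calibration is good to about 2 mm. A picture is of the moment at which its call begins: read the wrist's pose just before it. There is no depth.
- ticket.hand_in(): hands the job in; it is judged then, once.
Trained networks look in the newest picture that a camera, given by its name, has taken for a name from the list of things; names that differ only in an ending like _2 or _b are one class to them, and where a whole thing is asked for, a point or a joint stands for the part that bears it (a point fixed in the world has none). Each returns a list of dicts, best first, with "conf" (0 to 1); they miss things now and then, are a little off and sometimes report something else, mostly with a low value. They report only what shows in the picture. A call takes as long as a camera call.
- spotter.find_in(target, camera): "uv" ([column, row] in pixels, amid what is visible of it).
- spotter.cut_out(target, camera): "region" (400x640 bool, what is visible of it) and "uv" ([column, row] in pixels, amid what is visible of it).
- spotter.landmark_of(target, camera): "uv" ([column, row] in pixels: a listed point, or the origin of a listed thing).
The state is a dict: "clock": time; "joint_pos": joint angles; "qvel": joint speeds; "tau": joint torques, N m; "tcp_pos": TCP position; "orientation": TCP orientation; "wrist_force": force on the tool from outside, world axes, zero at the start; "ft_torque": the same for the moment, N m; "finger_gap": finger opening in m; "grip_force": force on a finger pad.
Only numpy, scipy, OpenCV 4.12 (cv2) and the standard library are available. Lean on these libraries where they do the work, as an engineer would, in place of code of your own. Each camera call takes 0.05 s, during which the arm holds its last target. There are 200 camera calls.

## Working session

There is one attempt and no reset: what is moved stays moved. The work goes in short steps, Python scripts to look and compute and a tool call to move; the robot and the scene stay as the last step left them, time stands still between calls to the robot, and variables do not carry over. Pictures are saved under pics/ and viewed, at most 10 in all, crops included, and the job is handed in when it is done.

Besides the shell and the picture viewer there is one more tool, called after ">>>" as a command line: name --argument value ..., lists and objects as JSON in quotes. jog_arm: Moves the arm, as the interface text tells. Shifts and turns lie within -1 to 1; 1 stands for 0.25 m of shift or 180 degrees of turn. Its arguments: {"type":"object","properties":{"increments":{"type":"array"},"force":{"type":"number"}},"required":["increments"]}

```bash
mkdir -p pics
cat > h.py <<'E'
import numpy as np, cv2
from scipy.spatial.transform import Rotation as R
from workcell import env, cams, ticket, spotter
def rot(q): q=np.array(q,float); return R.from_quat(q[[1,2,3,0]]).as_matrix() if q.size==4 else q.reshape(3,3)
def shot(name,save=None):
    s=env.get_state(); c=cams.read_camera(name)
    if name=='wrist':
        T=np.eye(4);T[:3,:3]=rot(s['orientation']);T[:3,3]=s['tcp_pos'];M=T@np.array(c['mount']);c['Rw'],c['t']=M[:3,:3],M[:3,3]
    else:
        c['Rw'],c['t']=rot(c['attitude']),np.array(c['xyz'])
    if save: cv2.imwrite('pics/'+save,cv2.cvtColor(c['pixels'],cv2.COLOR_RGB2BGR))
    return c
def world(c,uv,z):
    K=np.array([[c['fx'],0,c['cx']],[0,c['fy'],c['cy']],[0,0,1]]);
    p=np.array([(uv[0]-c['cx'])/c['fx'],(uv[1]-c['cy'])/c['fy']]);q=p.copy()
    for _ in range(30): q=p/(1+c['k1']*(q@q))
    d=c['Rw']@np.array([q[0],q[1],1]); return c['t']+d*(z-c['t'][2])/d[2]
def proj(c,P):
    q=c['Rw'].T@(np.array(P)-c['t']);q=q[:2]/q[2];q=q*(1+c['k1']*(q@q));return [c['fx']*q[0]+c['cx'],c['fy']*q[1]+c['cy']]
E
python3 - <<'E'
from h import *
np.set_printoptions(precision=4,suppress=True)
s=env.get_state();print({k:np.round(v,3) for k,v in s.items()})
Z={'loupe':0,'joint_plate':0,'seam_start':.012,'seam_end':.012,'rivet_fixture':0,'rivet_top':.017,'plates_right':0,'round_jar':0,'eraser':0,'sanding_block':0}
for n in ['scene','side']:
    c=shot(n,n+'0.png');print(n,c['t'])
    for k,z in Z.items():
        for r in spotter.landmark_of(k,n)[:2]: print(k,round(r['conf'],2),np.round(r['uv']),world(c,r['uv'],z)[:2])
E
```

```text
{'clock': np.float64(0.0), 'joint_pos': array([-0.14 ,  0.314,  0.045,  1.304,  0.   ,  1.431]), 'qvel': array([-0.   , -0.001, -0.   ,  0.   , -0.002,  0.002]), 'tau': array([ -0.003, -48.063,  29.853,   0.02 ,  -0.   ,  -0.   ]), 'tcp_pos': array([0.574, 0.   , 0.23 ]), 'orientation': array([-0.001,  0.707,  0.707, -0.001]), 'wrist_force': array([0.603, 0.01 , 0.283]), 'ft_torque': array([ 0.031, -0.041,  0.055]), 'grip_force': np.float64(0.0), 'finger_gap': np.float64(0.085)}
scene [-0.1581  0.6109  0.3964]
loupe 0.75 [218. 273.] [0.4737 0.4083]
loupe 0.55 [392. 217.] [ 0.4456 -0.0542]
joint_plate 0.78 [370. 195.] [ 0.6035 -0.1236]
seam_start 0.69 [449. 207.] [ 0.3774 -0.198 ]
seam_start 0.29 [207. 232.] [0.6414 0.367 ]
seam_end 0.73 [357. 182.] [ 0.6885 -0.1479]
seam_end 0.56 [390. 218.] [ 0.4262 -0.0228]
rivet_fixture 0.86 [216. 271.] [0.4833 0.4075]
rivet_top 0.59 [216. 269.] [0.4624 0.4138]
round_jar 0.93 [349. 242.] [0.4096 0.1234]
eraser 0.66 [314. 255.] [0.4129 0.2192]
sanding_block 0.54 [452. 205.] [ 0.3997 -0.2441]
side [0.1239 0.9384 0.9282]
loupe 0.64 [356. 188.] [ 0.4454 -0.0434]
joint_plate 0.54 [322. 158.] [ 0.601  -0.1362]
joint_plate 0.38 [282. 302.] [0.4706 0.4133]
seam_start 0.68 [337. 155.] [ 0.5556 -0.1558]
rivet_fixture 0.7 [283. 303.] [0.4678 0.414 ]
rivet_top 0.86 [285. 296.] [0.466  0.4045]
plates_right 0.21 [335. 251.] [0.4109 0.2153]
round_jar 0.88 [347. 225.] [0.4162 0.115 ]
eraser 0.44 [335. 253.] [0.4092 0.2224]
eraser 0.29 [388. 155.] [ 0.4024 -0.2358]
sanding_block 0.77 [388. 156.] [ 0.4011 -0.2305]
```

View pics/scene0.png

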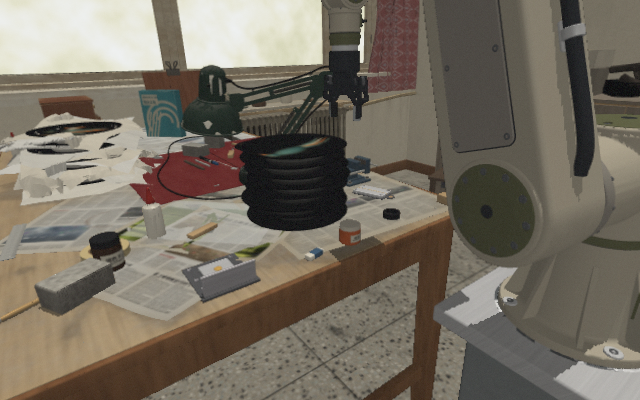

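View pics/side0.png

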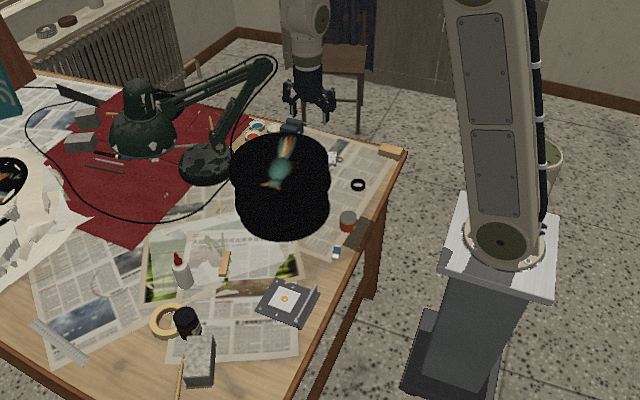

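The loupe is at scene (392,213) and side (358,185). The rivet fixture is at the left, near side (285,298), and the stack is in the middle. The joint plate on the right is mostly hidden behind the stack, so I'll look from above with the wrist camera.

>>> jog_arm --increments '[[[-0.067,-0.08,-0.067,0,0,0,0],[-0.067,-0.08,-0.067,0,0,0,0],[-0.067,-0.08,-0.067,0,0,0,0],[-0.067,-0.08,-0.067,0,0,0,0],[-0.067,-0.08,-0.067,0,0,0,0],[-0.067,-0.08,-0.067,0,0,0,0],[0,0,0,0,0,-0.0475,0],[0,0,0,0,0,-0.0475,0],[0,0,0,0,0,-0.0475,0],[0,0,0,0,0,-0.0475,0],[0,0,0,0,0,-0.0475,0],[0,0,0,0,0,-0.0475,0],[0,0,0,0,0,-0.0475,0],[0,0,0,0,0,-0.0475,0],[0,0,0,0,0,-0.0475,0],[0,0,0,0,0,-0.0475,0],[0,0,0,0,0,-0.025,0],[0,0,0,0,0,0,0],[0,0,0,0,0,0,0]]]'

```text
clock: 3.0
tcp_pos: [0.455, -0.1005, 0.3319]
orientation: [0.0, 0.001, 1.0, -0.0]
wrist_force: [0.2, -1.0, 1.2]
finger_gap: 0.0852
grip_force: 0.0
```

```bash
cat > look.py <<'E'
from h import *
import sys
np.set_printoptions(precision=4,suppress=True)
s=env.get_state();print(s['clock'],s['joint_pos'],s['tcp_pos'],s['orientation'])
print(rot(s['orientation']))
Z={'loupe':0,'joint_plate':0,'seam_start':.012,'seam_end':.012,'rivet_fixture':0,'rivet_top':.017,'plates_right':0,'round_jar':0,'sanding_block':0}
c=shot('wrist',sys.argv[1]);print('cam',c['t'])
for k in (sys.argv[2:] or Z):
    for r in spotter.landmark_of(k,'wrist')[:2]: print(k,round(r['conf'],2),np.round(r['uv'],1),world(c,r['uv'],Z[k])[:2])
np.savez('last.npz',img=c['pixels'],**{k:c[k] for k in ['fx','fy','cx','cy','k1','Rw','t']})
E
python3 look.py w1.png
```

```text
3.0 [-0.39    0.0895  0.0101  1.4912  0.0001 -0.3879] [ 0.455  -0.1005  0.3319] [ 0.0001  0.001   1.     -0.    ]
[[-1.      0.002   0.0002]
 [ 0.002   1.     -0.    ]
 [-0.0002 -0.     -1.    ]]
cam [ 0.3819 -0.1003  0.4742]
loupe 0.75 [351.6 152.8] [ 0.4442 -0.048 ]
joint_plate 0.78 [300.5 247. ] [ 0.6046 -0.1305]
seam_start 0.61 [293.  224.2] [ 0.5583 -0.1413]
rivet_fixture 0.81 [631.3 171.7] [0.4732 0.4121]
plates_right 0.66 [292.1 226.9] [ 0.5677 -0.1439]
round_jar 0.58 [460.3 131. ] [0.4106 0.1184]
sanding_block 0.86 [223.4 124.9] [ 0.4014 -0.2445]
```

View pics/w1.png

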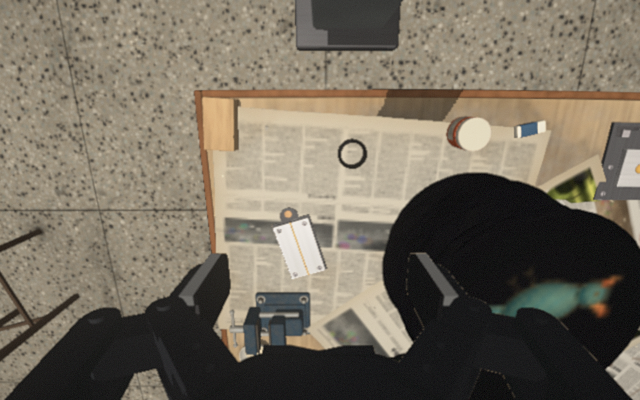

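The wrist view shows the loupe ring at (352,153) and the joint plate with its tab at (290,214). The brass seam runs from about (294,222) to (306,277), there is a small vise behind at (283,315), and the stack is at right. Next is a closer look.

>>> jog_arm --increments '[[[-0.05,-0.015,0.065,0,0,0,0],[-0.05,-0.015,0.065,0,0,0,0],[-0.05,-0.015,0.065,0,0,0,0],[-0.05,-0.015,0.065,0,0,0,0],[-0.05,-0.015,0.065,0,0,0,0],[-0.05,-0.015,0.065,0,0,0,0],[-0.05,-0.015,0.065,0,0,0,0],[-0.05,-0.015,0.065,0,0,0,0],[0,0,0,0,0,0,0],[0,0,0,0,0,0,0]]]'

```text
clock: 4.5
tcp_pos: [0.5545, -0.1304, 0.2016]
orientation: [-0.001, 0.0, 1.0, 0.0]
wrist_force: [-0.4, -0.0, 0.4]
finger_gap: 0.0854
grip_force: 0.0
```

```bash
python3 look.py w2.png loupe joint_plate seam_start seam_end
```

```text
4.5 [-0.3718  0.3138 -0.026   1.2325 -0.     -0.3717] [ 0.5545 -0.1304  0.2016] [-0.0007  0.      1.      0.0003]
[[-1.      0.0001 -0.0014]
 [ 0.0001  1.      0.0005]
 [ 0.0014  0.0005 -1.    ]]
cam [ 0.4816 -0.1304  0.344 ]
loupe 0.72 [395.  76.] [ 0.4448 -0.0486]
joint_plate 0.69 [317.2 216.4] [ 0.6024 -0.1311]
seam_start 0.74 [304.6 183.4] [ 0.5589 -0.1452]
seam_end 0.77 [330.8 255.1] [ 0.6476 -0.1147]
```

View pics/w2.png

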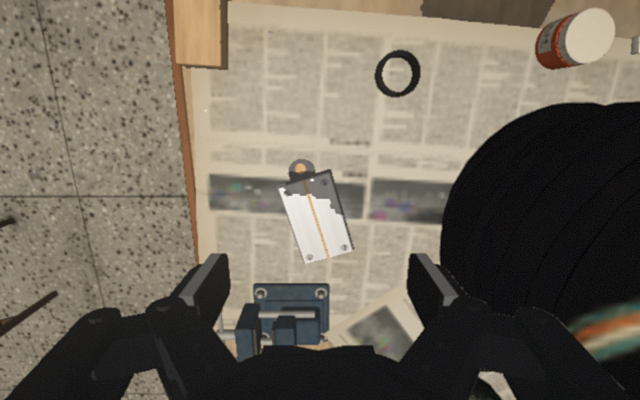

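The plate is close up here. Its tab is at (301,168), the seam runs from (306,182) to about (329,257), the loupe ring is at (397,74), and the vise plate starts at row 285.

Run:
```python
from h import *
np.set_printoptions(precision=4,suppress=True)
d=dict(np.load('last.npz'));im=d['img']
hsv=cv2.cvtColor(im,cv2.COLOR_RGB2HSV).astype(int)
m=np.zeros(im.shape[:2],bool);m[176:264,290:350]=1
m&=(hsv[...,1]>70)&(hsv[...,0]<35)&(hsv[...,2]>70)
v,u=np.nonzero(m);ln=np.abs((u-304.6)-(v-183.4)*(26.2/71.7))<6
u,v=u[ln],v[ln];print(len(u),v.min(),v.max())
P=np.array([world(d,(a,b),.012)[:2] for a,b in zip(u+0.,v+0.)])
c0=P.mean(0);e=np.linalg.svd(P-c0)[2][0];e*=np.sign(e[0]);t=(P-c0)@e
print('dir',np.degrees(np.arctan2(e[1],e[0])),'ends',c0+e*t.min(),c0+e*t.max(),'len',np.ptp(t),'resid',((P-c0)@[-e[1],e[0]]).std())
m=np.zeros(im.shape[:2],bool);m[40:110,365:435]=1;m&=im.max(2)<70
cs,_=cv2.findContours(m.astype(np.uint8),cv2.RETR_EXTERNAL,cv2.CHAIN_APPROX_NONE);k=max(cs,key=cv2.contourArea)[:,0]
for z in (0,.018):
  W=np.array([world(d,p+0.,z)[:2] for p in k]);(x,y),r=cv2.minEnclosingCircle((W*1000).astype(np.float32));print('loupe',z,x,y,r)
# heights: vise front rows
for p in [(253,285),(328,285),(300,285)]: print('vise',world(d,p,0)[:2],world(d,p,.05)[:2])
# stack: left edge of black
for p in [(441,230),(441,260),(450,190)]: print('stack edge',world(d,p,.175)[:2])
```

```text
151 180 257
dir 16.931973270316355 ends [ 0.555  -0.1469] [ 0.6505 -0.1178] len 0.09976264896342443 resid 0.0006304985152525101
loupe 0 442.6445007324219 -46.29841232299805 23.80499839782715
loupe 0.018 444.6844482421875 -50.69749069213867 22.55945587158203
vise [ 0.6964 -0.2142] [ 0.6652 -0.202 ]
vise [ 0.6962 -0.1171] [ 0.665  -0.1191]
vise [ 0.6962 -0.1533] [ 0.6651 -0.15  ]
stack edge [ 0.5496 -0.0563]
stack edge [ 0.5696 -0.0539]
stack edge [ 0.5248 -0.0539]
```

Run:
```python
from h import *
from scipy.optimize import least_squares
a=[('scene',(241,165)),('scene',(348,165)),('side',(230,180)),('side',(331,180))]
L=[]
for n,p in a:
    c=shot(n);d=world(c,p,0.09);t=c['t'];L.append((t[:2],(d-t)[:2]/np.linalg.norm((d-t)[:2])))
f=lambda x:[abs((x[0]-t[0])*d[1]-(x[1]-t[1])*d[0])-x[2] for t,d in L]
r=least_squares(f,[.6,.13,.135]);print(r.x,r.fun)
g=lambda x:f([x[0],x[1],.135]);r=least_squares(g,[.6,.13]);print(r.x,r.fun)
c=np.append(r.x,0);w=dict(np.load('last.npz'))
for z in (.05,.1,.14,.175): print(z,proj(w,[c[0]-.02,c[1]-.135,z]))
```

```text
[0.59918474 0.13946901 0.1327023 ] [-0.00154943 -0.00145861  0.00144165  0.00156639]
[0.60223109 0.13636002] [-0.00220729 -0.00415205 -0.00126359  0.00089735]
0.05 [np.float64(445.71601495064766), np.float64(214.01288902767575)]
0.1 [np.float64(468.7180595125852), np.float64(232.55478751659973)]
0.14 [np.float64(493.96683460972895), np.float64(252.9655339970104)]
0.175 [np.float64(523.994278768818), np.float64(277.32141214802647)]
```

>>> jog_arm --increments '[[[0.073,0.054,0.06,0,0,0,0],[0.073,0.054,0.06,0,0,0,0],[0.073,0.054,0.06,0,0,0,0],[0.073,0.054,0.06,0,0,0,0],[0.073,0.054,0.06,0,0,0,0],[0.073,0.054,0.06,0,0,0,0],[0,0,0,0,0,0,0],[0,0,0,0,0,0,0],[0,0,0,0,0,0,0]]]'

```text
clock: 5.85
tcp_pos: [0.4472, -0.0502, 0.1128]
orientation: [0.001, 0.0, 1.0, -0.0]
wrist_force: [1.1, -0.2, 0.1]
finger_gap: 0.0854
grip_force: 0.0
```

```bash
python3 look.py w3.png loupe
python3 - <<'E'
from h import *
d=dict(np.load('last.npz'));print(proj(d,[.4445,-.0495,0.009]))
E
```

```text
5.85 [-0.2905  0.1471 -0.4727  0.9482 -0.0001 -0.2902] [ 0.4472 -0.0502  0.1128] [ 0.0014  0.0001  1.     -0.0005]
[[-1.      0.0003  0.0027]
 [ 0.0003  1.     -0.0009]
 [-0.0027 -0.0009 -1.    ]]
cam [ 0.3738 -0.05    0.2549]
loupe 0.69 [325.2 194.2] [ 0.4439 -0.0439]
[np.float64(318.8495287070537), np.float64(197.73811147927466)]
```

View pics/w3.png

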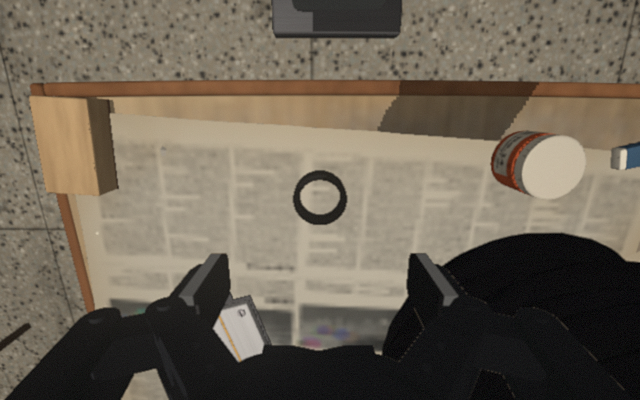

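The ring is centred at (320,197), matching the prediction of (319,198). I'll descend and grip.

>>> jog_arm --increments '[[[0.002,0.001,0.07,0,0,0,0],[0.002,0.001,0.07,0,0,0,0],[0.002,0.001,0.07,0,0,0,0],[0.002,0.001,0.07,0,0,0,0],[0.002,0,0.06,0,0,0,0],[0.002,0,0.04,0,0,0,0],[0,0,0.03,0,0,0,0],[0,0,0.02,0,0,0,0],[0,0,0,0,0,0,0],[0,0,0,0,0,0,90],[0,0,0,0,0,0,90],[0,0,0,0,0,0,90],[0,0,0,0,0,0,180],[0,0,0,0,0,0,180],[0,0,0,0,0,0,180],[0,0,0,0,0,0,180],[0,0,0,0,0,0,180],[0,0,0,0,0,0,180]]]' --force 50

```text
clock: 7.75
tcp_pos: [0.4429, -0.0486, 0.0051]
orientation: [0.0, -0.0, 1.0, -0.0]
wrist_force: [-1.8, 0.9, 6.4]
finger_gap: 0.0426
grip_force: 50.1
```

>>> jog_arm --increments '[[[0,0,-0.02,0,0,0,180],[0,0,-0.04,0,0,0,180],[0,0,-0.06,0,0,0,180],[0,0,-0.06,0,0,0,180],[0,0,-0.06,0,0,0,180],[0,0,-0.06,0,0,0,180],[0,0,-0.02,0,0,0,180],[0,0,0,0,0,0,180],[0,0,0,0,0,0,180]]]'

```text
clock: 8.65
tcp_pos: [0.4423, -0.0484, 0.0841]
orientation: [-0.0, 0.0, 1.0, 0.0]
wrist_force: [-0.6, -0.1, -0.4]
finger_gap: 0.0424
grip_force: 51.0
```

```bash
python3 look.py w4.png loupe
python3 - <<'E'
from h import *
d=dict(np.load('last.npz'));s=env.get_state();t=s['tcp_pos'];print(proj(d,[t[0],t[1],t[2]+.013]),s['finger_gap'],s['wrist_force'])
c=cv2.imread('pics/w4.png')[200:400,200:440];cv2.imwrite('pics/w4c.png',cv2.resize(c,None,fx=3,fy=3))
for n in ['scene','side']:
    c=shot(n)
    print(n,[(r['conf'],r['uv'],proj(c,[t[0],t[1],t[2]-.005])) for r in spotter.landmark_of('loupe',n)[:2]])
E
```

```text
8.65 [-0.2899  0.1698 -0.525   0.8761  0.     -0.2899] [ 0.4423 -0.0484  0.0841] [-0.0001  0.      1.      0.    ]
[[-1.      0.     -0.0002]
 [ 0.      1.      0.0001]
 [ 0.0002  0.0001 -1.    ]]
cam [ 0.3693 -0.0484  0.2264]
[np.float64(318.03576289085623), np.float64(269.53996814521616)] 0.04269614486516522 [ 0.93169809  0.27281572 -0.36217253]
scene [(0.58, [392.3, 187.9], [np.float64(393.2652092061831), np.float64(189.53803058366628)])]
side [(0.59, [355.9, 166.7], [np.float64(359.0156519961896), np.float64(167.04256945879536)]), (0.38, [335.4, 253.2], [np.float64(359.0156519961896), np.float64(167.04256945879536)])]
```

View pics/w4c.png

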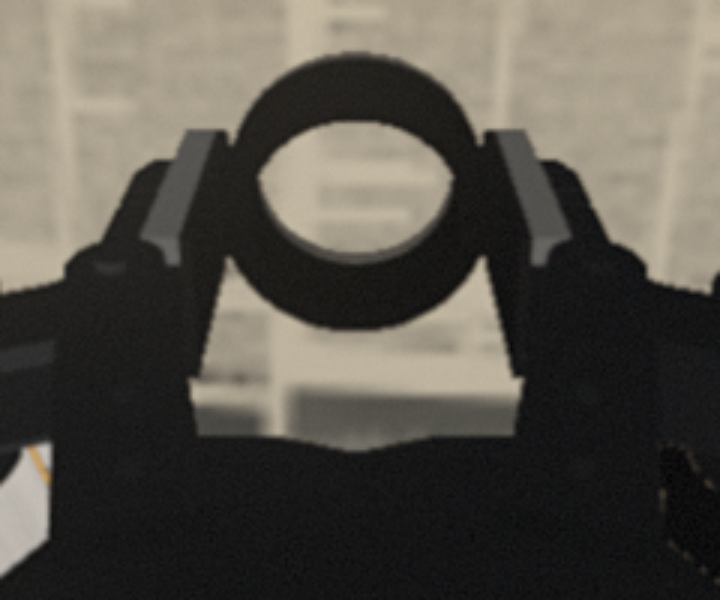

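Run:
```python
from h import *
d=dict(np.load('last.npz'));t=np.array([.4423,-.0484,.0841]);a=np.linspace(0,6.283,90);print(d['fx'],d['fy'])
for dx in (-.003,0,.003):
  for dz in (-.005,-.008):
    for h in (0,.018):
      Q=np.array([proj(d,t+[dx+.0225*np.cos(x),.0225*np.sin(x),dz+h]) for x in a]);print(dx,dz,h,Q.min(0).round(1),Q.max(0).round(1))
```

```text
303.10146685954896 303.10146685954896
-0.003 -0.005 0 [275.6 208.4] [360.2 285.7]
-0.003 -0.005 0.018 [270.5 220.6] [365.3 305.6]
-0.003 -0.008 0 [276.3 206.6] [359.5 282.7]
-0.003 -0.008 0.018 [271.5 218.4] [364.3 301.9]
0 -0.005 0 [275.8 214. ] [360.  290.4]
0 -0.005 0.018 [270.8 226.8] [365.  310.7]
0 -0.008 0 [276.6 212.1] [359.2 287.4]
0 -0.008 0.018 [271.7 224.4] [364.1 307. ]
0.003 -0.005 0 [276.1 219.5] [359.7 295.1]
0.003 -0.005 0.018 [271.1 232.9] [364.7 315.7]
0.003 -0.008 0 [276.8 217.5] [359. 292.]
0.003 -0.008 0.018 [272.  230.4] [363.8 312. ]
```

The loupe is gripped centrally, with the ring at image (319,264). Next I move over the seam start.

>>> jog_arm --increments '[[[-0.03,-0.025,0,0,0,0,180],[-0.06,-0.053,0,0,0,0,180],[-0.06,-0.053,0,0,0,0,180],[-0.06,-0.053,0,0,0,0,180],[-0.06,-0.053,0,0,0,0,180],[-0.06,-0.053,0,0,0,0,180],[-0.06,-0.053,0,0,0,0,180],[-0.04,-0.035,0,0,0,0,180],[-0.017,-0.015,0.03,0,0,0,180],[0,0,0.05,0,0,0,180],[0,0,0.05,0,0,0,180],[0,0,0.03,0,0,0,180],[0,0,0.02,0,0,0,180],[0,0,0,0,0,0,180],[0,0,0,0,0,0,180],[0,0,0,0,0,0,180]]]'

```text
clock: 10.55
tcp_pos: [0.5547, -0.1468, 0.0399]
orientation: [0.001, -0.0, 1.0, -0.0]
wrist_force: [0.3, 0.2, -0.8]
finger_gap: 0.0427
grip_force: 51.0
```

```bash
python3 look.py w5.png seam_start seam_end
python3 - <<'E'
from h import *
d=dict(np.load('last.npz'))
for p in ([.5569,-.146,.012],[.6487,-.118,.012]): print(proj(d,p))
c=shot('side','s5.png');im=c['pixels'][120:200,270:390];cv2.imwrite('pics/s5c.png',cv2.resize(im[...,::-1],None,fx=3.2,fy=3.2,interpolation=2))
w=cv2.imread('pics/w5.png')[150:350,180:460];b=cv2.resize(w,(390,280));a=cv2.imread('pics/s5c.png');o=np.zeros((280,780,3),np.uint8);o[:,:390]=b;o[:256,390:774]=a;cv2.imwrite('pics/m5.png',o)
E
```

```text
10.55 [-0.3987  0.4368 -0.2663  0.8664  0.     -0.3988] [ 0.5547 -0.1468  0.0399] [ 0.0006 -0.0001  1.     -0.0002]
[[-1.     -0.0002  0.0011]
 [-0.0002  1.     -0.0005]
 [-0.0011 -0.0005 -1.    ]]
cam [ 0.4815 -0.1467  0.1821]
seam_start 0.63 [319.3 242.9] [ 0.5588 -0.146 ]
[np.float64(319.24783100759396), np.float64(239.96672198543314)]
[np.float64(358.87133009068873), np.float64(360.2524035701963)]
```

View pics/m5.png

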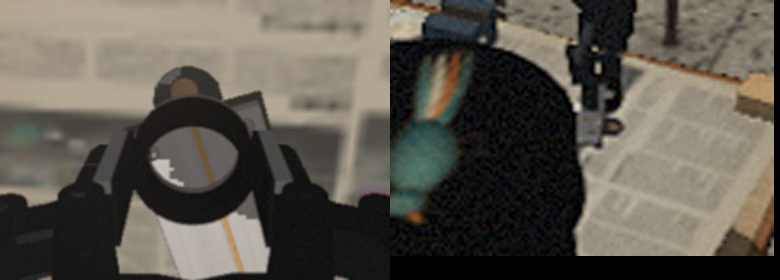

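Looking down through the ring, the seam starts at about pixel (320,241) and reappears below the ring at about (345,311). I'll refit its line from this near view.

Run:
```python
from h import *
np.set_printoptions(precision=4,suppress=True)
d=dict(np.load('last.npz'));im=d['img']
hsv=cv2.cvtColor(im,cv2.COLOR_RGB2HSV).astype(int)
v,u=np.mgrid[0:400,0:640]
a=np.array(proj(d,[.5569,-.146,.012]));b=np.array(proj(d,[.6487,-.118,.012]))
m=(hsv[...,1]>70)&(hsv[...,0]<35)&(hsv[...,2]>60)&(abs(u-(a[0]+(v-a[1])*(b-a)[0]/(b-a)[1]))<8)&(v>225)&(v<350)
U,V=u[m],v[m];P=np.array([world(d,(x,y),.012)[:2] for x,y in zip(U*1.,V*1.)])
k=np.polyfit(P[:,0],P[:,1],1)
for _ in range(3):
  r=abs(P[:,1]-np.polyval(k,P[:,0]))<.002;k=np.polyfit(P[r,0],P[r,1],1)
print(r.sum(),V.min(),V.max(),P[r].min(0),P[r].max(0),'ang',np.degrees(np.arctan(k[0])),'y at .5569,.603,.6487',np.polyval(k,[.5569,.603,.6487]))
# ring outline fit: dark pixels bounding rows at col 319
g=im.max(2);print(g[205:320:3,319])
```

```text
314 240 345 [ 0.5569 -0.1474] [ 0.6355 -0.1219] ang 16.90513919418514 y at .5569,.603,.6487 [-0.1463 -0.1323 -0.1184]
[ 53  72 101 103  90  29  31  27  28  30  24  21 107 109 100 101  99 100
 101 103 104 102 101 102 101 100  96  73  12  24  23  27  19  24  20  98
 186 184 183]
```

>>> jog_arm --increments '[[[0.001,0.001,0.02,0,0,0,180],[0.002,0,0.02,0,0,0,180],[0,0,0.01,0,0,0,180],[0,0,0,0,0,0,180],[0,0,0,0,0,0,180],[0,0,0,0,0,0,180]]]'

```text
clock: 11.35
tcp_pos: [0.5537, -0.1466, 0.0269]
orientation: [0.0, 0.0, 1.0, -0.0]
wrist_force: [0.3, -0.4, -0.2]
finger_gap: 0.0427
grip_force: 51.0
```

>>> jog_arm --increments '[[[-0.01,0.003,0,0,0,0,180],[-0.01,0.003,0,0,0,0,180],[-0.01,0.003,0,0,0,0,180],[-0.01,0.003,0,0,0,0,180],[-0.01,0.003,0,0,0,0,180],[-0.01,0.003,0,0,0,0,180],[-0.01,0.003,0,0,0,0,180],[-0.01,0.003,0,0,0,0,180],[-0.01,0.003,0,0,0,0,180],[-0.01,0.003,0,0,0,0,180],[-0.01,0.003,0,0,0,0,180],[-0.01,0.003,0,0,0,0,180],[-0.01,0.003,0,0,0,0,180],[-0.01,0.003,0,0,0,0,180],[-0.01,0.003,0,0,0,0,180],[-0.01,0.003,0,0,0,0,180],[-0.01,0.003,0,0,0,0,180],[-0.01,0.003,0,0,0,0,180],[-0.01,0.003,0,0,0,0,180],[-0.01,0.003,0,0,0,0,180]]]'

```text
clock: 13.35
tcp_pos: [0.6038, -0.1315, 0.0268]
orientation: [0.0, 0.0, 1.0, 0.0]
wrist_force: [-0.1, -0.1, -0.8]
finger_gap: 0.0428
grip_force: 51.0
```

>>> jog_arm --increments '[[[-0.01,0.003,0,0,0,0,180],[-0.01,0.003,0,0,0,0,180],[-0.01,0.003,0,0,0,0,180],[-0.01,0.003,0,0,0,0,180],[-0.01,0.003,0,0,0,0,180],[-0.01,0.003,0,0,0,0,180],[-0.01,0.003,0,0,0,0,180],[-0.01,0.003,0,0,0,0,180],[-0.01,0.003,0,0,0,0,180],[-0.01,0.003,0,0,0,0,180],[-0.01,0.003,0,0,0,0,180],[-0.01,0.003,0,0,0,0,180],[-0.01,0.003,0,0,0,0,180],[-0.01,0.003,0,0,0,0,180],[-0.01,0.003,0,0,0,0,180],[-0.01,0.003,0,0,0,0,180],[-0.01,0.003,0,0,0,0,180],[-0.01,0.003,0,0,0,0,180],[0,0,0,0,0,0,180],[0,0,0,0,0,0,180]]]'

```text
clock: 15.35
tcp_pos: [0.6486, -0.118, 0.0268]
orientation: [-0.0, -0.0, 1.0, -0.0]
wrist_force: [0.3, 0.8, -0.4]
finger_gap: 0.0425
grip_force: 51.0
```

>>> jog_arm --increments '[[[0,0,-0.03,0,0,0,180],[0.02,0,-0.06,0,0,0,180],[0.04,0,-0.08,0,0,0,180],[0.05,0,-0.08,0,0,0,180],[0.05,0,-0.08,0,0,0,180],[0.05,0,-0.08,0,0,0,180],[0.05,0,-0.08,0,0,0,180],[0.05,0,-0.08,0,0,0,180],[0.05,0,-0.08,0,0,0,180],[0.05,0,-0.08,0,0,0,180],[0.05,0,-0.08,0,0,0,180],[0.05,0,-0.08,0,0,0,180],[0.03,0,-0.06,0,0,0,180],[0,0,-0.03,0,0,0,180],[0,0,0,0,0,0,180]]]'

```text
clock: 16.85
tcp_pos: [0.5141, -0.1183, 0.274]
orientation: [0.002, 0.0, 1.0, -0.001]
wrist_force: [-0.4, -0.9, -0.1]
finger_gap: 0.0428
grip_force: 51.0
```

>>> jog_arm --increments '[[[0,0.04,0,0,0,0,180],[0,0.08,0,0,0,0,180],[0,0.1,0,0,0,0,180],[0,0.12,0,0,0,0,180],[0,0.12,0,0,0,0,180],[0,0.12,0,0,0,0,180],[0,0.12,0,0,0,0,180],[0,0.12,0,0,0,0,180],[0,0.12,0,0,0,0,180],[0,0.12,0,0,0,0,180],[0,0.12,0,0,0,0,180],[0,0.12,0,0,0,0,180],[0,0.12,0,0,0,0,180],[0,0.12,0,0,0,0,180],[0,0.12,0,0,0,0,180],[0,0.1,0,0,0,0,180],[0,0.08,0,0,0,0,180],[0,0.04,0,0,0,0,180],[0,0,0,0,0,0,180],[0,0,0,0,0,0,180]]]'

```text
clock: 18.85
tcp_pos: [0.5132, 0.3517, 0.2711]
orientation: [-0.001, -0.0, 1.0, -0.0]
wrist_force: [0.4, 0.5, -0.7]
finger_gap: 0.0425
grip_force: 51.0
```

```bash
python3 look.py w6.png rivet_top rivet_fixture loupe
python3 - <<'E'
from h import *
for n in ['scene','side']:
    c=shot(n);print(n,[(r['conf'],np.round(world(c,r['uv'],.017),4)) for r in spotter.landmark_of('rivet_top',n)[:2]])
E
```

```text
18.85 [ 0.472   0.4051  0.2752  1.4422 -0.0004  0.4718] [0.5132 0.3517 0.2711] [-0.0005 -0.0001  1.     -0.0005]
[[-1.     -0.0002 -0.001 ]
 [-0.0002  1.     -0.001 ]
 [ 0.001  -0.001  -1.    ]]
cam [0.4403 0.3519 0.4135]
rivet_top 0.66 [360.8 132.6] [0.4659 0.4063]
rivet_top 0.58 [361.4 134.4] [0.4682 0.4072]
rivet_fixture 0.87 [362.7 132.7] [0.4672 0.4112]
scene [(0.96, array([0.45  , 0.4174, 0.017 ]))]
side [(0.58, array([0.4638, 0.4045, 0.017 ]))]
```

View pics/w6.png

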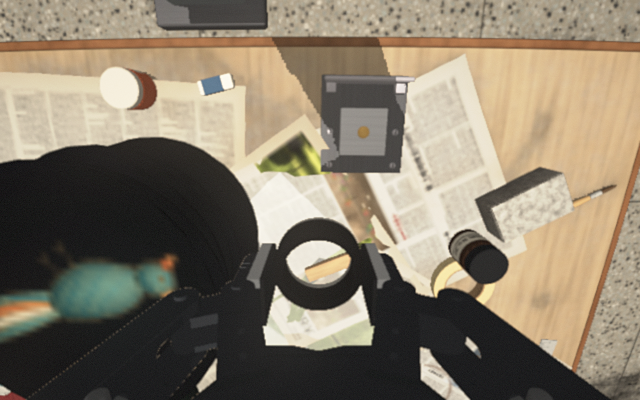

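The rivet is at pixel (363,132), about (0.466,0.408). The fence is on the robot side at row 78. I'll pass over the fence and descend to a pre-hover.

>>> jog_arm --increments '[[[0.04,0.02,0.02,0,0,0,180],[0.07,0.03,0.04,0,0,0,180],[0.07,0.03,0.04,0,0,0,180],[0.07,0.03,0.04,0,0,0,180],[0.07,0.03,0.04,0,0,0,180],[0.07,0.03,0.04,0,0,0,180],[0.07,0.03,0.04,0,0,0,180],[0.04,0.02,0.02,0,0,0,180],[0,0,0,0,0,0,180],[-0.05,0,0.02,0,0,0,180],[-0.06,0,0.04,0,0,0,180],[-0.06,0,0.06,0,0,0,180],[-0.06,0,0.08,0,0,0,180],[-0.06,0,0.08,0,0,0,180],[-0.02,0,0.08,0,0,0,180],[0,0,0.06,0,0,0,180],[0,0,0.03,0,0,0,180],[0,0,0,0,0,0,180],[0,0,0,0,0,0,180],[0,0,0,0,0,0,180]]]'

```text
clock: 21.25
tcp_pos: [0.4668, 0.4073, 0.0902]
orientation: [0.001, 0.0, 1.0, 0.0]
wrist_force: [-0.3, 0.9, -0.5]
finger_gap: 0.0423
grip_force: 51.0
```

```bash
python3 look.py w7.png rivet_top rivet_fixture
python3 - <<'E'
from h import *
d=dict(np.load('last.npz'));im=d['img']
print(proj(d,[.466,.408,.017]))
hsv=cv2.cvtColor(im,cv2.COLOR_RGB2HSV);m=((hsv[...,1]>110)&(hsv[...,0]<30)&(hsv[...,2]>70)).astype(np.uint8)
n,l,st,ce=cv2.connectedComponentsWithStats(m)
for i in range(1,n):
    if st[i,4]>60: print(st[i],ce[i],world(d,ce[i],.0155))
c=cv2.imread('pics/w7.png')[100:360,140:500];cv2.imwrite('pics/w7c.png',cv2.resize(c,None,fx=2,fy=2))
E
```

```text
21.25 [ 0.588   0.4695 -0.0755  1.0241 -0.0001  0.588 ] [0.4668 0.4073 0.0902] [0.0007 0.     1.     0.0005]
[[-1.      0.0001  0.0015]
 [ 0.0001  1.      0.0009]
 [-0.0015  0.0009 -1.    ]]
cam [0.3935 0.4072 0.2324]
rivet_top 0.66 [318.5 212.8] [0.4669 0.4078]
rivet_fixture 0.91 [323.3 206. ] [0.467  0.4117]
[np.float64(318.70646284719373), np.float64(211.60735169670335)]
[    0    48   640    22 10466] [318.44563348  57.25377413] [0.35957758 0.40770158 0.0155    ]
[311 201  20  17 263] [320.69961977 208.82509506] [0.46429664 0.40950228 0.0155    ]
[222 221  31  38 317] [236.36277603 239.10725552] [0.48908957 0.34401067 0.0155    ]
[206 243  25  29 242] [217.76033058 257.7231405 ] [0.50517043 0.32790799 0.0155    ]
```

View pics/w7c.png

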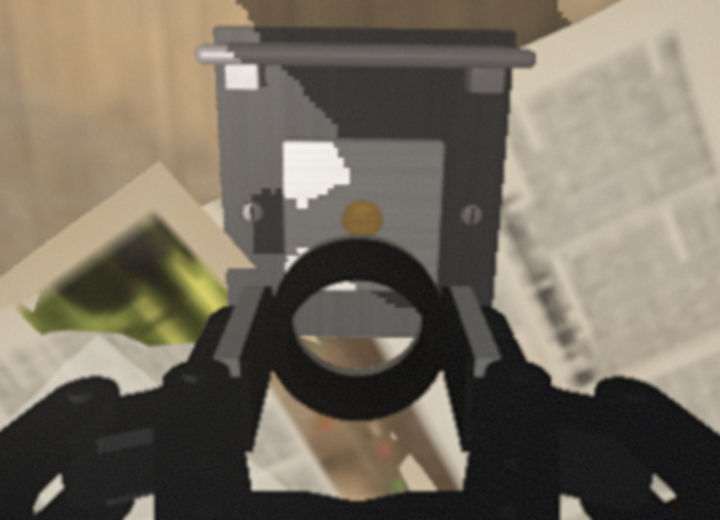

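The rivet is at full-image (321,211), partly clipped by the ring below it, which gives about (0.466,0.4095). I'll lower partway and check through the ring.

>>> jog_arm --increments '[[[0.003,0.003,0.02,0,0,0,180],[0.003,0.003,0.05,0,0,0,180],[0,0.002,0.05,0,0,0,180],[0,0,0.04,0,0,0,180],[0,0,0.03,0,0,0,180],[0,0,0,0,0,0,180],[0,0,0,0,0,0,180],[0,0,0,0,0,0,180]]]'

```text
clock: 22.2
tcp_pos: [0.465, 0.4092, 0.0423]
orientation: [0.0, 0.0, 1.0, 0.0]
wrist_force: [0.7, -0.3, -0.6]
finger_gap: 0.0428
grip_force: 51.0
```

```bash
python3 look.py w8.png rivet_top
python3 - <<'E'
from h import *
d=dict(np.load('last.npz'));im=d['img']
hsv=cv2.cvtColor(im,cv2.COLOR_RGB2HSV);m=((hsv[...,1]>110)&(hsv[...,0]<30)&(hsv[...,2]>60)).astype(np.uint8);m[:150]=0
n,l,st,ce=cv2.connectedComponentsWithStats(m)
for i in range(1,n):
    if st[i,4]>60: print(st[i],ce[i],world(d,ce[i],.0155))
c=cv2.imread('pics/w8.png')[150:350,190:450];cv2.imwrite('pics/w8c.png',cv2.resize(c,None,fx=3,fy=3))
E
```

```text
22.2 [ 0.5922  0.5109 -0.1361  0.9228 -0.0001  0.5923] [0.465  0.4092 0.0423] [0.0004 0.     1.     0.0002]
[[-1.      0.      0.0008]
 [ 0.      1.      0.0005]
 [-0.0008  0.0005 -1.    ]]
cam [0.3918 0.4092 0.1845]
rivet_top 0.62 [319.1 240.9] [0.4666 0.41  ]
[308 240  22   9 138] [318.28985507 243.36231884] [0.46885699 0.40950821 0.0155    ]
[198 250  33  38 379] [213.24010554 268.43271768] [0.48609132 0.34375185 0.0155    ]
[177 273  20  16 115] [184.97391304 281.64347826] [0.49562881 0.32463791 0.0155    ]
```

View pics/w8c.png

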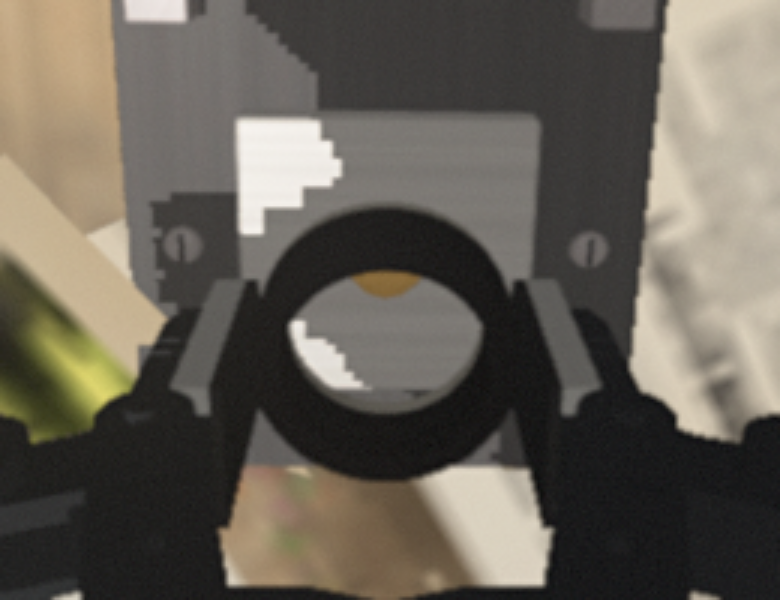

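Through the ring, the rivet's far edge is at full-image (318,249). That fits a rivet centre of about (0.466,0.4096), directly under the loupe. Final descent.

>>> jog_arm --increments '[[[0,0,0.015,0,0,0,180],[0,0,0.015,0,0,0,180],[0,0,0.01,0,0,0,180],[0,0,0,0,0,0,180],[0,0,0,0,0,0,180],[0,0,0,0,0,0,180],[0,0,0,0,0,0,180],[0,0,0,0,0,0,180]]]'

```text
clock: 23.1
tcp_pos: [0.4647, 0.409, 0.0319]
orientation: [0.0, 0.0, 1.0, 0.0]
wrist_force: [-0.6, 0.2, -0.8]
finger_gap: 0.0428
grip_force: 51.0
```

```bash
python3 -c "
from h import *
s=env.get_state();print(s['tcp_pos'],s['finger_gap'],s['wrist_force'],s['orientation'])
if abs(s['tcp_pos'][2]-.0325)<.002: print(ticket.hand_in())"
```

```text
[0.46466224 0.40904003 0.03194721] 0.04275186113936067 [-0.60888479  0.2313419  -0.76515679] [1.67085705e-04 1.04791580e-05 9.99999984e-01 6.38297425e-05]
the job is handed in; nothing more can be done
None
```

I passed the loupe along the whole seam from the tab end at about 2.5 cm/s and carried it over the stack and fence. By my measurements it now hovers level and centred about 1 cm above the rivet head, still gripped; the job is handed in at about 23 s.

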